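Store the soil loggers battery end down

ROBOT

A 6-joint arm with a two-finger parallel gripper is mounted at the origin on a cart in front of the work surface, level with it; the furniture and walls round the work are solid. World frame = base frame: x ahead of the robot, y to its left, z up, the work surface at z = 0. Lengths are in m, angles in rad, forces in N, time in s.
With the tool pointing down it reaches from about 0.35 to 0.725 m from the base axis. Payload 6 kg.
Tool frame: the origin (TCP) lies on the centre line of the jaws, within the pads' length; the fingertips stand 8 mm ahead of it and the grasp point (between the pads) lies 11 mm behind it (arm.tip_extent is the distance from the TCP to the fingertips, in m); z points along the fingers, y is the line along which they close (so a half turn about z gives the same grasp; the last joint's range is limited). The gripper opens to 85 mm and grips with 20 to 120 N. Pads are 22 mm wide; open, the fingers measure 114 mm over their backs; the gripper's body (76 mm by 85 mm) begins 54 mm behind the grasp point. The pads swing forward as they close: fully open they stand 13 mm farther back than shut.
Start: joints at [-0.915, 0.04, 0.085, 0, -1.615, -0.334], TCP at [0.19, -0.569, 0.239] pointing down, gripper open.
Joint ranges: [-2.56, 2.56], [-1.29, 2.01], [-1.08, 1.49], [-3.29, 1.98], [-2.81, -0.18], [-2.99, 2.99]. Speed limits (rad/s): [2.57, 2.57, 3.01, 3.14, 3.14, 3.14].

INTERFACE

Orientations are given as a unit quaternion [w, x, y, z].
In Python, from rig import monitor, eyes, arm gives the robot as it stands.
- The arm moves only by the tool arm_command, never from a script. Its argument "targets" is a list of rows, each a list of 7 numbers: the shift along the world's x, y, z in cm, then the turn, a rotation vector about the world's x, y, z in degrees, then the closure, from -1 (fully open) to 1 (shut). In form: [[tx, ty, tz, wx, wy, wz, grip], ...]. A call has 1 to 20 rows; each row shifts and turns the commanded pose from where the row before left it; what a row does not reach is not made up. A row lasts 1/10 s, in which the tool goes at most 50 mm and 8.59 degrees, less where a joint would pass 70% of its speed; a pose out of reach is approached as far as the arm can. A call is refused whole if a number of a shift passes 5 or a number of a turn 8.59, either way. A call with a gripper value outside its range is refused whole. The fingers move at their own pace and stop on an object; "squeeze" is the grip in N (left out, the last holds). Time passes only in rows, so rows that do not move let the fingers close. It gives the time, the measured TCP pose, the force, the opening and the grip force at its end, in the units of the state.
- monitor.observe(): the state, without advancing time (a new reading comes with each control period).
- eyes.snapshot(name): name is "side" or "top" or "wrist"; returns a dict with "pixels" (480x640x3 uint8, red, green, blue), "fx", "fy", "cx", "cy" (pixels), "dist_coeffs" ([k1, k2, p1, p2, k3] as OpenCV has them; the pictures are not rectified), "eye" and "attitude" of the camera in the world. Camera axes: x right, y down, z forward; pixel columns grow to the right and rows downward; lengths in m; the calibration is good to about 2 mm. A picture is of the moment at which its call begins. There is no depth.
- arm.finish_job(): hands the job in; it is judged then, once.
The state is a dict: "time_s": time; "qpos": joint angles; "dq": joint speeds; "joint_torque": joint torques, N m; "position": TCP position; "tool_rot": TCP orientation; "wrist_force": force on the tool from outside, world axes, zero at the start; "ft_torque": the same for the moment, N m; "gripper_width": finger opening in m; "gripper_force": force on a finger pad.
Only numpy, scipy, OpenCV 4.12 (cv2) and the standard library are available. Lean on these libraries where they do the work, as an engineer would, in place of code of your own. Each camera call takes 0.05 s, during which the arm holds its last target. There are 200 camera calls.

TASK

Each of the two grey soil-logger bars has its battery hidden in one end, and that end is the heavy one. Lift each bar clear of the table by the swivelling grip tab at its middle, see which end dips, and lay it in one of the grooves of the A-shaped plywood stand so that it lies flat in the groove, about the middle of its length, heavy end down. Any groove will do, one bar to a groove.

Things in the scene. Friction and masses are not known exactly. Their poses are not given: they have to be found in the camera images.
- logger_1: Grey square-section bar 150 x 26 x 26 mm, same black caps at both ends, 0.28 kg, lying on the table. The heavy end cannot be seen: it may be +x or -x and differ between the bars. Origin: underside, mid-length; x along the bar, z up. Over mid-length stands a yoke 37 mm wide (y), up to 42 mm above the underside, and on it a black grip tab 26 mm (x) x 16 mm (y), at heights 41 to 87; pinch it across y, at 60 to 80.
- logger_2: The second soil-logger bar, outwardly the same as logger_1 (same sizes, origin and axes); its heavy end likewise has to be found.
- handle_1 (a joint): Swivel of logger_1's yoke and tab, about the bar's y axis 13 mm above its underside; rad, limits -0.5 to 0.5, slight friction. 0: tab square to the bar. With the tab held upright and the bar hanging clear, the heavy end dips to the limit: positive means the -x end hangs low, negative the +x end.
- handle_2 (a joint): Swivel of logger_2's yoke and tab, about the bar's y axis 13 mm above its underside; rad, limits -0.5 to 0.5, slight friction. 0: tab square to the bar. With the tab held upright and the bar hanging clear, the heavy end dips to the limit: positive means the -x end hangs low, negative the +x end.
- stand: Fixed plywood stand like a low roof, 190 (x) x 345 (y) x 98 mm high; origin: centre of underside. Ridge along x; slopes fall to +y and -y at 0.42 rad. Each slope has two grooves from ridge to foot (along y), 52 mm wide between strips 9 mm high, 175 mm long, a 17 mm lip at the foot. Mid-groove floor points: x = +-50, y = +-90, z = 56 mm.

How it is judged:
By the outcome, as a careful person would: the job done as asked, in the order asked, and still so for the second after the job is handed in, with the robot touching nothing.
It also fails if it takes over 58 s, if anything falls off the work surface, if the arm or the gripper's body presses on something with over 40 N, if the wrist force passes 120 N, or if a joint passes its speed limit or range.

## Working session

There is one attempt and no reset: what is moved stays moved. The work goes in short steps, Python scripts to look and compute and a tool call to move; the robot and the scene stay as the last step left them, time stands still between calls to the robot, and variables do not carry over. Pictures are saved under pics/ and viewed, at most 10 in all, crops included, and the job is handed in when it is done.

Besides the shell and the picture viewer there is one more tool, called after "Call:" by a JSON object that holds its "op" and its "data". arm_command: Moves the arm, as the interface text tells. Its arguments: {"type":"object","properties":{"targets":{"type":"array"},"squeeze":{"type":"number"}},"required":["targets"]}

```bash
mkdir -p pics; ls; python3 - <<'E'
from rig import monitor, eyes, arm
import cv2,json
print(monitor.observe())
for n in ["top","side"]:
    s=eyes.snapshot(n); cv2.imwrite(f"pics/{n}0.png",s["pixels"][:,:,::-1]); s.pop("pixels"); print(n,s)
E
```

```text
pics
{'time_s': 0.0, 'qpos': array([-9.15302947e-01,  4.08156683e-02,  8.38148552e-02, -4.56918388e-04,
       -1.61547812e+00, -3.33712880e-01]), 'dq': array([ 7.90241418e-05, -1.04164138e-03, -5.15040875e-04, -2.77035442e-03,
        8.04667734e-04, -3.33054833e-04]), 'joint_torque': array([ 1.46041948e-04, -3.68206644e+01,  3.47421169e+01,  6.93245396e+00,
       -5.28055054e-03,  2.63476613e-05]), 'position': array([ 0.18974452, -0.56888611,  0.23828021]), 'tool_rot': array([-1.98464690e-04, -1.60206845e-01,  9.87083080e-01,  8.48819790e-04]), 'wrist_force': array([-0.45535752, -0.25007316,  0.07050314]), 'ft_torque': array([ 0.00841807, -0.00177333,  0.01213056]), 'gripper_force': 0.0, 'gripper_width': 0.0853384982041926}
top {'fx': 443.9433183174729, 'fy': 443.9433183174729, 'cx': 320.769148397018, 'cy': 241.9604291137008, 'dist_coeffs': array([-0.00755127,  0.        ,  0.        ,  0.        ,  0.        ]), 'eye': array([0.34199641, 0.12709266, 0.86528373]), 'attitude': array([ 0.07283569, -0.64954051,  0.75220372, -0.08355631])}
side {'fx': 587.4102314129034, 'fy': 587.4102314129034, 'cx': 331.5440761313284, 'cy': 232.33804108084576, 'dist_coeffs': array([-0.07085399,  0.        ,  0.        ,  0.        ,  0.        ]), 'eye': array([ 0.26337933, -0.61987944,  0.37380575]), 'attitude': array([-0.54629987,  0.82397666, -0.11917005,  0.09174652])}
```

View pics/top0.png

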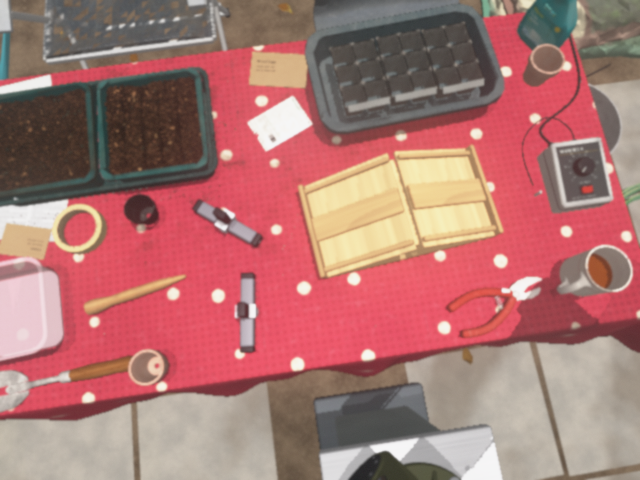

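View pics/side0.png

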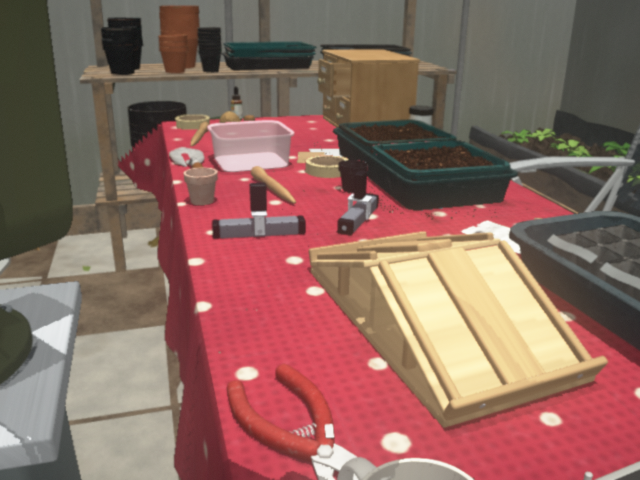

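The top view shows bar A centred near (228,222), bar B near (247,312) and the stand near (400,212). The side view shows both bars with their tabs roughly upright. Next I'll enlarge the crops to measure.

```bash
cat > h.py <<'E'
import numpy as np, cv2
from scipy.spatial.transform import Rotation as R
from rig import monitor, eyes, arm
def snap(n):
    s=eyes.snapshot(n); s["K"]=np.array([[s["fx"],0,s["cx"]],[0,s["fy"],s["cy"]],[0,0,1]])
    q=s["attitude"]; s["R"]=R.from_quat([q[1],q[2],q[3],q[0]]).as_matrix(); return s
def ray(s,px):
    p=cv2.undistortPoints(np.array([[px]],float),s["K"],s["dist_coeffs"])[0,0]
    return s["R"]@np.array([p[0],p[1],1])
def onz(s,px,z):
    d=ray(s,px); return s["eye"]+d*(z-s["eye"][2])/d[2]
def proj(s,P):
    P=np.atleast_2d(P); Rt=s["R"].T
    return cv2.projectPoints(P.astype(float),cv2.Rodrigues(Rt)[0],-Rt@s["eye"],s["K"],s["dist_coeffs"])[0][:,0]
def crop(s,x0,y0,w,h,k,f):
    im=s["pixels"][y0:y0+h,x0:x0+w,::-1]; cv2.imwrite(f,cv2.resize(im,None,fx=k,fy=k,interpolation=cv2.INTER_CUBIC))
E
python3 - <<'E'
from h import *
s=snap("top")
a=cv2.resize(s["pixels"][190:360,180:310,::-1],None,fx=3.4,fy=3.4,interpolation=2)
b=cv2.resize(s["pixels"][140:285,290:510,::-1],None,fx=1.6,fy=1.6,interpolation=2)
c=np.zeros((600,800,3),np.uint8); c[:a.shape[0],:a.shape[1]]=a; c[:b.shape[0],445:445+b.shape[1]]=b
cv2.imwrite("pics/c1.png",c)
print(onz(s,(228,222),.0),onz(s,(247,312),0))
E
```

```text
[0.60370243 0.2788784  0.        ] [0.41911256 0.26058899 0.        ]
```

View pics/c1.png

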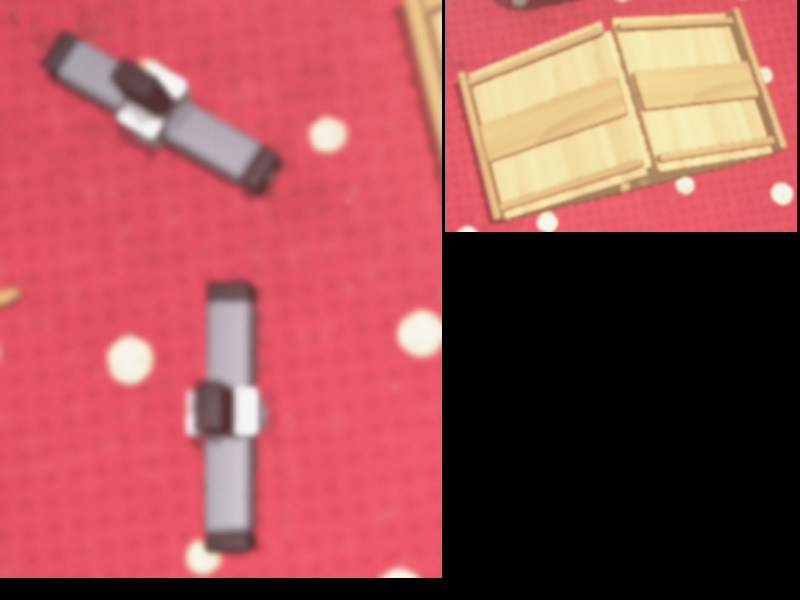

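Corner readings in the crop (px):
- **Bar A:** ends (68,32)/(44,65) and (281,160)/(258,194).
- **Bar B:** ends (207,284)/(253,284) and (206,549)/(254,549).
- **Stand:** ridge (605,25) to (650,170), feet (459,72)/(498,220) and (738,10)/(785,148).

Next I'll fit poses to these.

```bash
python3 - <<'E'
from h import *
from scipy.optimize import least_squares as LS
s=snap("top"); s2=snap("side")
A=lambda x,y:(180+x/3.4,190+y/3.4); B=lambda x,y:(290+(x-445)/1.6,140+y/1.6)
bars={"A":[(68,32),(44,65),(281,160),(258,194)],"B":[(207,284),(253,284),(206,549),(254,549)]}
tabs={"A":(143,87),"B":(211,407)}
sidepx=s2["pixels"][150:250,200:400,::-1]
big=cv2.resize(sidepx,None,fx=4,fy=4,interpolation=2)
for n,c in bars.items():
    w=np.array([onz(s,A(*p),.013) for p in c]); m=w.mean(0); d=(w[:2].mean(0)-w[2:].mean(0)); L=np.linalg.norm(d); u=d/L; v=np.cross([0,0,1],u)
    print(n,m,"yaw",np.degrees(np.arctan2(u[1],u[0])),"len",L)
    m[2]=0
    t=onz(s,A(*tabs[n]),.087)  # top-ish
    print(" tabtop rel u,v",(t-m)@u,(t-m)@v)
    for th in (-.3,0,.3):
        T=m+[0,0,.013]+.074*(u*np.sin(th)+np.array([0,0,1])*np.cos(th)); p=proj(s,T)[0]; q=proj(s2,T)[0]
        print(" th",th,"crop",(p-[180,190])*3.4,"side",q,"sidecrop",(q-[200,150])*4)
cv2.imwrite("pics/c2.png",big)
obs=np.array([B(605,25),B(650,170),B(459,72),B(498,220),B(738,10),B(785,148)])
loc=np.array([[95,0,100],[-95,0,100],[95,172,18],[-95,172,18],[95,-172,18],[-95,-172,18]])/1e3
def f(p):
    return (proj(s,loc@R.from_euler('z',p[2]).as_matrix().T+[p[0],p[1],0])-obs).ravel()
r=LS(f,[.6,-.05,0]); print("stand",r.x,np.degrees(r.x[2]),r.fun.reshape(-1,2).round(1))
Rz=R.from_euler('z',r.x[2]).as_matrix()
for g in [(.05,.09,.056),(-.05,.09,.056),(.05,-.09,.056),(-.05,-.09,.056)]:
    w=Rz@g+[r.x[0],r.x[1],0]; print(g,w,np.hypot(w[0],w[1]))
E
```

```text
A [0.59793288 0.27766928 0.013     ] yaw 50.43615657397351 len 0.15031497068476288
 tabtop rel u,v -0.007894167040274708 0.0024313222251966192
 th -0.3 crop [168.42778132  97.93333205] side [354.87672154 176.21811782] sidecrop [619.50688616 104.8724713 ]
 th 0 crop [133.34576882  75.95282289] side [359.40608906 170.88993506] sidecrop [637.62435625  83.55974026]
 th 0.3 crop [101.2271411   57.59994455] side [363.6185942  169.43969403] sidecrop [654.47437679  77.75877613]
B [0.41821518 0.25732576 0.013     ] yaw -6.314417142059221 len 0.1468477470321217
 tabtop rel u,v -0.0014398686446999694 -0.0022609558985482556
 th -0.3 crop [207.58814063 447.96108452] side [242.59934332 184.7461359 ] sidecrop [170.39737327 138.98454359]
 th 0 crop [206.58712123 404.32083543] side [256.47858675 182.18054935] sidecrop [225.91434701 128.72219741]
 th 0.3 crop [207.86353795 362.14737546] side [270.36823536 183.61692166] sidecrop [281.47294143 134.46768665]
stand [ 0.57238536 -0.06223132  0.0924729 ] 5.298306888342111 [[ 2.  -5.7]
 [ 3.1  1. ]
 [ 4.7  0.9]
 [ 2.8 -0.6]
 [-6.8  2.2]
 [-6.5  3.2]]
(0.05, 0.09, 0.056) [0.61386103 0.03200121 0.056     ] 0.6146945905092038
(-0.05, 0.09, 0.056) [0.51428829 0.02276709 0.056     ] 0.5147919786786609
(0.05, -0.09, 0.056) [ 0.63048244 -0.14722973  0.056     ] 0.6474447445183388
(-0.05, -0.09, 0.056) [ 0.5309097  -0.15646384  0.056     ] 0.5534853556464074
```

View pics/c2.png

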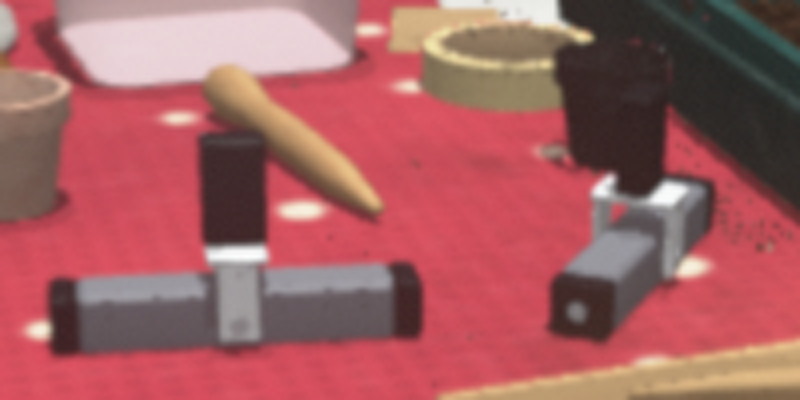

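Both tabs are nearly upright: B's top is at (233,137) against a predicted (226,129) for zero lean, and A's is similar. The stand fit has 6 px residuals, so I'll refine it with an overlay on both views.

```bash
python3 - <<'E'
from h import *
from scipy.optimize import least_squares as LS
s=snap("top"); s2=snap("side")
B=lambda x,y:(290+(x-445)/1.6,140+y/1.6)
Z=lambda y,n=0:.056+(.09-abs(y))*np.tan(.42)+n/np.cos(.42)
o1=np.array([B(459,72),B(498,220),B(738,10),B(785,148)])
l1=np.array([[.095,.172,.033],[-.095,.172,.033],[.095,-.172,.033],[-.095,-.172,.033]])
# mid plank corners near lip / ridge
o1=np.vstack([o1,[B(478,125),B(490,158),B(752,62),B(760,98)]])
l1=np.vstack([l1,[[x,y,Z(y,.009)] for y in(.168,-.168) for x in(.024,-.024)]])
o2=np.array([(450,422),(602,378)]); l2=np.array([[-.095,-.1725,0],[.095,-.1725,0]])
T=lambda p,l:l@R.from_euler('z',p[2]).as_matrix().T+[p[0],p[1],0]
f=lambda p:np.vstack([proj(s,T(p,l1))-o1,proj(s2,T(p,l2))-o2]).ravel()
r=LS(f,[.57,-.06,.09],loss='soft_l1',f_scale=2); p=r.x; print("stand",p,np.degrees(p[2]));print(f(p).reshape(-1,2).round(1).tolist())
np.save("stand.npy",p)
ims=[]
for c in (s,s2):
    im=c["pixels"][:,:,::-1].copy(); im=cv2.resize(im,None,fx=3,fy=3,interpolation=2)
    def line(a,b,col): 
        q=(proj(c,T(p,np.array([a,b])))*3).astype(int); cv2.line(im,tuple(map(int,q[0])),tuple(map(int,q[1])),col,1)
    for sg in(1,-1):
        for x in(-.024,.024,-.076,.076): line([x,sg*.003,Z(.003,.009)],[x,sg*.168,Z(.168,.009)],(255,0,0))
        line([-.095,sg*.1725,0],[.095,sg*.1725,0],(0,255,0))
        for x in(.05,-.05): line([x-.01,sg*.09,.056],[x+.01,sg*.09,.056],(0,0,255));line([x,sg*.08,Z(.08)],[x,sg*.1,Z(.1)],(0,0,255))
    for x in(-.095,.095):line([x,-.1725,0],[x,.1725,0],(0,255,0))
    line([-.095,0,.098],[.095,0,.098],(0,255,0))
    ims.append(im)
a=ims[0][400:860,870:1530]; b=cv2.resize(ims[1][650:1300,900:1850],None,fx=.84,fy=.84)
cv2.imwrite("pics/o.png",cv2.resize(np.vstack([cv2.resize(a,(800,int(800/a.shape[1]*a.shape[0]))),cv2.resize(b,(800,int(800/b.shape[1]*b.shape[0])))]),(790,600) if 0 else None,fx=.54,fy=.54,interpolation=cv2.INTER_AREA))
E
```

```text
stand [ 0.57397702 -0.06233029  0.10565866] 6.0537950417551265
[[4.0, -1.3], [3.8, -1.6], [-5.5, -2.6], [-3.4, -0.6], [2.9, -1.2], [1.5, 1.4], [-5.1, -2.2], [-2.2, -2.5], [-6.3, 5.2], [-7.8, 1.0]]
```

View pics/o.png

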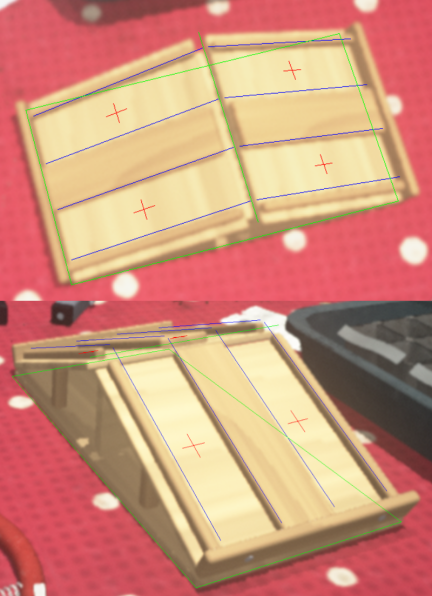

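The overlay agrees with the plank edges within about 2 px, so the stand pose is good enough. Now I'll go above bar A at (0.598, 0.278), with the closing line at 140.4°.

Call:
{"op": "arm_command", "data": {"targets": [[2.15,4.45,0,0,0,1.68,-0.1],[2.15,4.45,0,0,0,1.68,-0.1],[2.15,4.45,0,0,0,1.68,-0.1],[2.15,4.45,0,0,0,1.68,-0.1],[2.15,4.45,0,0,0,1.68,-0.1],[2.15,4.45,0,0,0,1.68,-0.1],[2.15,4.45,0,0,0,1.68,-0.1],[2.15,4.45,0,0,0,1.68,-0.1],[2.15,4.45,0,0,0,1.68,-0.1],[2.15,4.45,0,0,0,1.68,-0.1],[2.15,4.45,0,0,0,1.68,-0.1],[2.15,4.45,0,0,0,1.68,-0.1],[2.15,4.45,0,0,0,1.68,-0.1],[2.15,4.45,0,0,0,1.68,-0.1],[2.15,4.45,0,0,0,1.68,-0.1],[2.15,4.45,0,0,0,1.68,-0.1],[2.15,4.45,0,0,0,1.68,-0.1],[2.15,4.45,0,0,0,1.68,-0.1],[2.15,4.45,0,0,0,1.68,-0.1],[0,0,0,0,0,0,-0.1]], "squeeze": 40}}

```text
time_s: 2.35
position: [0.5987, 0.2809, 0.2333]
tool_rot: [-0.004, -0.427, 0.904, -0.0]
wrist_force: [-1.3, 0.2, -2.2]
gripper_width: 0.0473
gripper_force: 0.0
```

```bash
cat >> h.py <<'E'
def st():
    o=monitor.observe(); q=o["tool_rot"]; M=R.from_quat([q[1],q[2],q[3],q[0]]).as_matrix()
    print("t",round(o["time_s"],2),"p",o["position"].round(4),"c",np.degrees(np.arctan2(M[1,1],M[0,1])).round(1),"z",M[:,2].round(3),"q6",o["qpos"][5].round(2),"w",round(o["gripper_width"],4),"F",o["wrist_force"].round(1)); return o
E
python3 - <<'E'
from h import *
st(); s=snap("wrist"); s2=snap("top")
cv2.imwrite("pics/w1.png",cv2.resize(s["pixels"][:,:,::-1],None,fx=.8,fy=.8))
E
```

```text
t 2.35 p [0.5987 0.2809 0.2333] c 140.6 z [-0.007 -0.004 -1.   ] q6 -1.43 w 0.0473 F [-1.3  0.2 -2.2]
```

View pics/w1.png

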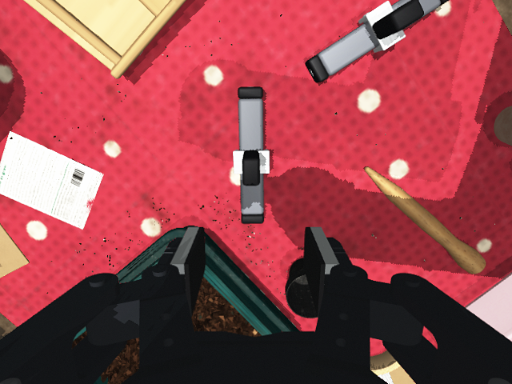

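The wrist view shows bar A vertical, with silhouette corners (239,88), (263,88), (241,222), (264,222) in the 0.8-scale picture and its tab at (251,165). I'll cross-check position from that.

```bash
python3 - <<'E'
from h import *
o=st(); s=snap("wrist")
w=np.array([onz(s,(a/.8,b/.8),.013) for a,b in [(239,88),(263,88),(241,222),(264,222)]]); m=w.mean(0); d=w[0]+w[1]-w[2]-w[3]
print(m,np.degrees(np.arctan2(d[1],d[0])),np.linalg.norm(d)/2)
T=[proj(s,[m[0],m[1],z])[0]*.8 for z in(.041,.087)]; print(T,"delta cm",(m-o["position"])*100)
w=np.array([onz(s,(a/.8,b/.8),.013) for a,b in [(305,64),(317,83)]]); print("B end",w.mean(0))
E
```

```text
t 2.45 p [0.5983 0.2773 0.2371] c 140.4 z [-0.003 -0.002 -1.   ] q6 -1.43 w 0.0468 F [-0.   0.2  1.2]
[0.60079797 0.2765619  0.013     ] -129.2182277633562 0.152739537907634
[array([251.61687104, 163.78215283]), array([251.26813349, 174.2715517 ])] delta cm [  0.25337836  -0.07424493 -22.4097226 ]
B end [0.49439071 0.2464926  0.013     ]
```

Call:
{"op": "arm_command", "data": {"targets": [[0.15,0,-4,0,0,0.4,-0.1],[0,0,-4,0,0,0,-0.1],[0,0,-4,0,0,0,-0.1],[0,0,-3,0,0,0,-0.1],[0,0,-2,0,0,0,-0.1],[0,0,-0.8,0,0,0,-0.1],[0,0,0,0,0,0,0.3],[0,0,0,0,0,0,1],[0,0,0,0,0,0,1],[0,0,0,0,0,0,1],[0,0,0,0,0,0,1]], "squeeze": 60}}

```text
time_s: 3.6
position: [0.6007, 0.2766, 0.0637]
tool_rot: [0.001, -0.429, 0.903, -0.0]
wrist_force: [-1.6, -0.8, 6.1]
gripper_width: 0.0148
gripper_force: 61.4
```

Call:
{"op": "arm_command", "data": {"targets": [[0,0,1,0,0,0,1],[0,0,2,0,0,0,1],[0,0,3,0,0,0,1],[0,0,3,0,0,0,1],[0,0,3,0,0,0,1],[0,0,3,0,0,0,1],[0,0,0,0,0,0,1],[0,0,0,0,0,0,1],[0,0,0,0,0,0,1],[0,0,0,0,0,0,1]]}}

```text
time_s: 4.6
position: [0.5992, 0.2762, 0.2093]
tool_rot: [-0.002, -0.429, 0.903, -0.0]
wrist_force: [0.6, -0.1, -2.0]
gripper_width: 0.0149
gripper_force: 60.2
```

```bash
python3 - <<'E'
from h import *
st(); a=snap("side"); b=snap("wrist")
c=np.hstack([cv2.resize(a["pixels"][0:300,200:520],(400,375)),cv2.resize(b["pixels"],(400,300))[0:300] if 0 else cv2.resize(b["pixels"],(400,375))])
cv2.imwrite("pics/l1.png",c[:,:,::-1])
E
```

```text
t 4.6 p [0.5992 0.2762 0.2093] c 140.8 z [-0.003 -0.001 -1.   ] q6 -1.42 w 0.0149 F [ 0.6 -0.1 -2. ]
```

View pics/l1.png

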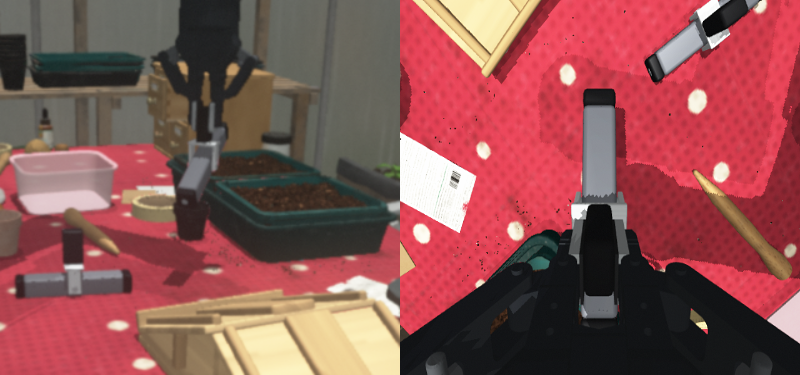

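Bar A is hanging clear. In the side panel it runs from (205,140) down to (190,205). In the wrist panel its far end is at (600,95). I'll project both dip hypotheses to compare, and compute the groove targets.

```bash
cat >> h.py <<'E'
def hyp(o,yaw,a,b=None,below=.044):
    # pivot: 57mm below grasp point (tab z 70) -> pivot z13; grasp is 11 mm behind TCP
    P=o["position"]-[0,0,below]; u=np.array([np.cos(yaw),np.sin(yaw),0]); z=np.array([0,0,1])
    for k in(-.5,0,.5): # k>0: +u end up
        for sg in(1,-1):
            E=P+sg*.075*(u*np.cos(k)+z*np.sin(k)); print(k,"end+" if sg>0 else "end-",[proj(c,E)[0].round(0).tolist() for c in (a,b) if c is not None])
E
python3 - <<'E'
from h import *
o=st(); hyp(o,np.radians(50.6),snap("side"),snap("wrist"))
p=np.load("stand.npy")
for g in [(.05,.09,.056),(-.05,.09,.056),(.05,-.09,.056),(-.05,-.09,.056)]:
    print(g,R.from_euler('z',p[2]).apply(g)+[p[0],p[1],0])
E
```

```text
t 4.7 p [0.5995 0.2762 0.2099] c 140.8 z [-0.002 -0.001 -1.   ] q6 -1.42 w 0.0151 F [-0.5  0.4 -2.3]
-0.5 end+ [[374.0, 138.0], [318.0, 349.0]]
-0.5 end- [[349.0, 110.0], [318.0, 126.0]]
0 end+ [[377.0, 117.0], [318.0, 402.0]]
0 end- [[346.0, 134.0], [318.0, 102.0]]
0.5 end+ [[376.0, 97.0], [318.0, 440.0]]
0.5 end- [[348.0, 156.0], [318.0, 123.0]]
(0.05, 0.09, 0.056) [0.61420659 0.03244092 0.056     ]
(-0.05, 0.09, 0.056) [0.51476426 0.0218947  0.056     ]
(0.05, -0.09, 0.056) [ 0.63318978 -0.14655528  0.056     ]
(-0.05, -0.09, 0.056) [ 0.53374745 -0.1571015   0.056     ]
```

Side-view match (near end seen at about (352,164), predicted (348,156)) shows bar A's heavy end is the one pointing to yaw 230°. So I'll turn +45° and use the right slope, far groove.

Call:
{"op": "arm_command", "data": {"targets": [[0,0,4,0,0,0,1],[0.285,-3.57,0,0,0,3.77,1],[0.285,-3.57,0,0,0,3.77,1],[0.285,-3.57,0,0,0,3.77,1],[0.285,-3.57,0,0,0,3.77,1],[0.285,-3.57,0,0,0,3.77,1],[0.285,-3.57,0,0,0,3.77,1],[0.285,-3.57,0,0,0,3.77,1],[0.285,-3.57,0,0,0,3.77,1],[0.285,-3.57,0,0,0,3.77,1],[0.285,-3.57,0,0,0,3.77,1],[0.285,-3.57,0,0,0,3.77,1],[0.285,-3.57,0,0,0,3.77,1],[0,0,0,0,0,0,1],[0,0,-3,0,0,0,1],[0,0,-3,0,0,0,1],[0,0,0,0,0,0,1],[0,0,0,0,0,0,1],[0,0,0,0,0,0,1]]}}

```text
time_s: 6.7
position: [0.6348, -0.1522, 0.1939]
tool_rot: [-0.001, 0.743, -0.669, 0.002]
wrist_force: [-0.5, -0.3, -3.1]
gripper_width: 0.0149
gripper_force: 60.1
```

```bash
python3 - <<'E'
from h import *
st(); a=snap("side"); b=snap("top")
c=np.hstack([cv2.resize(a["pixels"][150:450,280:640],(480,400)),cv2.resize(b["pixels"][120:300,370:520],(320,384),interpolation=2)[:384] if 0 else cv2.resize(b["pixels"][110:297,380:530],(320,400))])
cv2.imwrite("pics/p1.png",c[:,:,::-1])
E
```

```text
t 6.7 p [ 0.6348 -0.1522  0.1939] c -174.0 z [ 0.003 -0.001 -1.   ] q6 0.03 w 0.0149 F [-0.5 -0.3 -3.1]
```

View pics/p1.png

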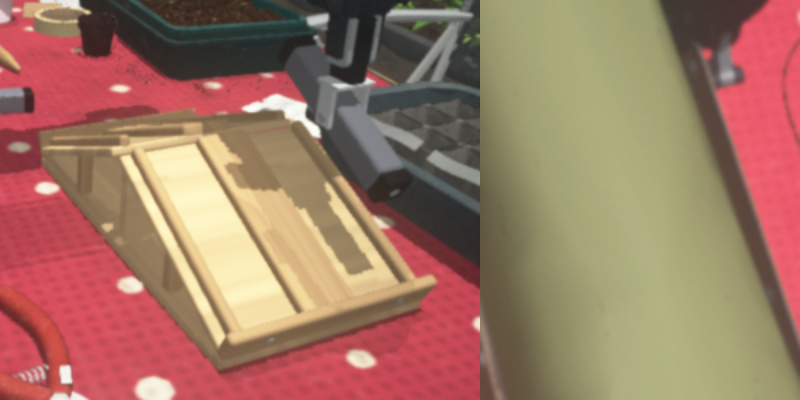

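The side view shows bar A over the far right-slope groove with its low end at (385,185) toward the foot lip. Lowering now.

Call:
{"op": "arm_command", "data": {"targets": [[-0.1,0,-2.5,0,0,0,1],[0,0,-2,0,0,0,1],[0,0,-1.2,0,0,0,1],[0,0,-0.5,0,0,0,1],[0,0,-0.3,0,0,0,1],[0,0,-0.3,0,0,0,1],[0,0,0,0,0,0,1],[0,0,0,0,0,0,1]]}}

```text
time_s: 7.6
position: [0.6335, -0.1523, 0.1244]
tool_rot: [-0.0, 0.743, -0.669, 0.001]
wrist_force: [0.5, 0.1, -1.9]
gripper_width: 0.0153
gripper_force: 60.3
```

Call:
{"op": "arm_command", "data": {"targets": [[0,0,-0.2,0,0,0,1],[0,0,-0.2,0,0,0,1],[0,0,0,0,0,0,1],[0,0,0,0,0,0,1]]}}

```text
time_s: 8.0
position: [0.633, -0.1521, 0.1193]
tool_rot: [0.0, 0.743, -0.669, 0.0]
wrist_force: [0.4, -0.5, -1.6]
gripper_width: 0.0148
gripper_force: 60.5
```

Call:
{"op": "arm_command", "data": {"targets": [[0,0,-0.2,0,0,0,1],[0,0,0,0,0,0,1],[0,0,0,0,0,0,1]]}}

```text
time_s: 8.3
position: [0.6333, -0.1524, 0.1188]
tool_rot: [-0.0, 0.743, -0.669, 0.001]
wrist_force: [-1.0, 0.4, 5.5]
gripper_width: 0.0155
gripper_force: 61.3
```

Contact is made at the expected height, so I'll release and retreat.

Call:
{"op": "arm_command", "data": {"targets": [[0,0,0,0,0,0,0.5],[0,0,0,0,0,0,0.2],[0,0,0,0,0,0,0],[0,0,0,0,0,0,0],[0,0,2,0,0,0,0],[0,0,4,0,0,0,0],[0,0,4,0,0,0,0],[0,0,2,0,0,0,0]]}}

```text
time_s: 9.1
position: [0.6337, -0.1526, 0.2419]
tool_rot: [-0.001, 0.743, -0.669, 0.002]
wrist_force: [0.3, 0.2, 0.6]
gripper_width: 0.0429
gripper_force: 0.0
```

Call:
{"op": "arm_command", "data": {"targets": [[-1.95,3.72,0,0,0,7.03,0],[-1.95,3.72,0,0,0,7.03,0],[-1.95,3.72,0,0,0,7.03,0],[-1.95,3.72,0,0,0,7.03,0],[-1.95,3.72,0,0,0,7.03,0],[-1.95,3.72,0,0,0,7.03,0],[-1.95,3.72,0,0,0,7.03,0],[-1.95,3.72,0,0,0,7.03,0],[-1.95,3.72,0,0,0,7.03,0],[-1.95,3.72,0,0,0,7.03,0],[-1.95,3.72,0,0,0,7.03,0],[0,0,0,0,0,0,0],[0,0,0,0,0,0,0]]}}

```text
time_s: 10.4
position: [0.418, 0.2578, 0.2372]
tool_rot: [0.0, 0.998, -0.057, -0.0]
wrist_force: [-0.1, 0.3, -0.2]
gripper_width: 0.043
gripper_force: 0.0
```

```bash
python3 - <<'E'
from h import *
st(); a=snap("side"); b=snap("wrist")
c=np.hstack([cv2.resize(a["pixels"][180:480,280:640],(400,333)),cv2.resize(b["pixels"][:333/1 and 400,120:520],(400,400))[:333] if 0 else cv2.resize(b["pixels"][0:333,120:520],(400,333))])
cv2.imwrite("pics/w2.png",c[:,:,::-1])
E
```

```text
t 10.4 p [0.418  0.2578 0.2372] c -96.6 z [-0. -0. -1.] q6 0.49 w 0.043 F [-0.1  0.3 -0.2]
```

View pics/w2.png

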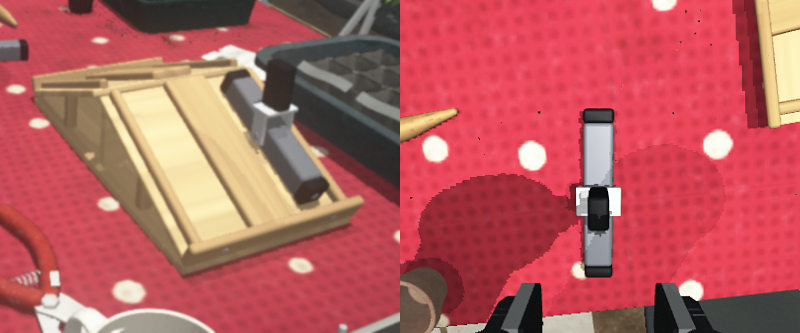

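Bar A lies flat in the far right groove, with its heavy end at (315,190) by the lip. In the wrist panel bar B spans (583..614,109) to (585..611,276) and its tab is upright.

```bash
python3 - <<'E'
from h import *
o=st(); s=snap("wrist")
w=np.array([onz(s,(a-280,b),.013) for a,b in [(583,109),(614,109),(585,276),(611,276)]]); m=w.mean(0); d=w[0]+w[1]-w[2]-w[3]
print(m,np.degrees(np.arctan2(d[1],d[0])),np.linalg.norm(d)/2,"delta cm",(m-o["position"])*100)
E
```

```text
t 10.5 p [0.4188 0.2566 0.2373] c -96.7 z [ 0. -0. -1.] q6 0.49 w 0.0426 F [ 0.1 -0.2 -0.7]
[0.41772938 0.2568027  0.013     ] -7.055017013665968 0.1522638359033922 delta cm [-1.02968704e-01  1.76998901e-02 -2.24324541e+01]
```

Aligned. Next I'll descend, grip and lift.

Call:
{"op": "arm_command", "data": {"targets": [[-0.05,0,-4,0,0,-0.2,0],[0,0,-4,0,0,0,0],[0,0,-4,0,0,0,0],[0,0,-3,0,0,0,0],[0,0,-2,0,0,0,0],[0,0,-0.5,0,0,0,0],[0,0,0,0,0,0,0.3],[0,0,0,0,0,0,1],[0,0,0,0,0,0,1],[0,0,0,0,0,0,1],[0,0,0,0,0,0,1]], "squeeze": 60}}

```text
time_s: 11.65
position: [0.4188, 0.2574, 0.064]
tool_rot: [-0.001, 0.998, -0.06, 0.001]
wrist_force: [0.2, -1.8, 6.4]
gripper_width: 0.0151
gripper_force: 60.9
```

Call:
{"op": "arm_command", "data": {"targets": [[0,0,1,0,0,0,1],[0,0,2,0,0,0,1],[0,0,3,0,0,0,1],[0,0,3,0,0,0,1],[0,0,3,0,0,0,1],[0,0,3,0,0,0,1],[0,0,3,0,0,0,1],[0,0,0,0,0,0,1],[0,0,0,0,0,0,1],[0,0,0,0,0,0,1]]}}

```text
time_s: 12.65
position: [0.4173, 0.257, 0.2406]
tool_rot: [0.001, 0.998, -0.06, -0.001]
wrist_force: [0.6, -0.2, -2.8]
gripper_width: 0.0153
gripper_force: 59.9
```

```bash
python3 - <<'E'
from h import *
o=st(); a=snap("side"); hyp(o,np.radians(-7),a,None,.051)
im=a["pixels"][60:260,180:340]; g=cv2.cvtColor(im,cv2.COLOR_RGB2HSV)
cv2.imwrite("pics/l2.png",cv2.resize(im[:,:,::-1],None,fx=3,fy=3))
E
```

```text
t 12.65 p [0.4173 0.257  0.2406] c -96.9 z [-0.002 -0.001 -1.   ] q6 0.49 w 0.0153 F [ 0.6 -0.2 -2.8]
-0.5 end+ [[297.0, 140.0]]
-0.5 end- [[209.0, 94.0]]
0 end+ [[303.0, 117.0]]
0 end- [[204.0, 119.0]]
0.5 end+ [[297.0, 93.0]]
0.5 end- [[211.0, 142.0]]
```

View pics/l2.png

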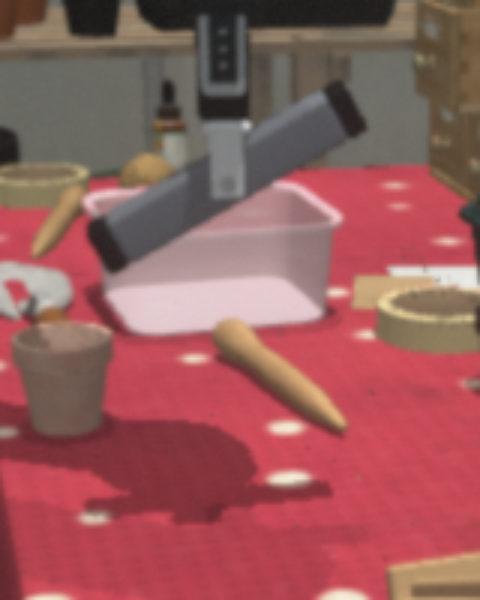

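In this view bar B's low, heavy end is at (110,245), the near end. Turning −77° points it down the left slope, so I'll use the near groove there.

Call:
{"op": "arm_command", "data": {"targets": [[0.97,-2.3,0,0,0,-7.7,1],[0.97,-2.3,0,0,0,-7.7,1],[0.97,-2.3,0,0,0,-7.7,1],[0.97,-2.3,0,0,0,-7.7,1],[0.97,-2.3,0,0,0,-7.7,1],[0.97,-2.3,0,0,0,-7.7,1],[0.97,-2.3,0,0,0,-7.7,1],[0.97,-2.3,0,0,0,-7.7,1],[0.97,-2.3,0,0,0,-7.7,1],[0.97,-2.3,0,0,0,-7.7,1],[0,0,0,0,0,0,1],[0,0,-3,0,0,0,1],[0,0,-1,0,0,0,1],[0,0,0,0,0,0,1],[0,0,0,0,0,0,1],[0,0,0,0,0,0,1]]}}

```text
time_s: 14.3
position: [0.5154, 0.0274, 0.2036]
tool_rot: [-0.001, 0.744, -0.668, 0.001]
wrist_force: [0.1, -0.2, -1.7]
gripper_width: 0.0151
gripper_force: 59.9
```

```bash
python3 -c "
from h import *
st()"
```

```text
t 14.3 p [0.5154 0.0274 0.2036] c -173.8 z [ 0.002  0.    -1.   ] q6 -0.34 w 0.0151 F [ 0.1 -0.2 -1.7]
```

Call:
{"op": "arm_command", "data": {"targets": [[-0.1,0,-3,0,0,0,1],[0,0,-2.5,0,0,0,1],[0,0,-1.4,0,0,0,1],[0,0,-0.6,0,0,0,1],[0,0,-0.3,0,0,0,1],[0,0,-0.2,0,0,0,1],[0,0,-0.2,0,0,0,1],[0,0,0,0,0,0,1],[0,0,0,0,0,0,1],[0,0,0,0,0,0,1]]}}

```text
time_s: 15.3
position: [0.5143, 0.0272, 0.1207]
tool_rot: [-0.0, 0.744, -0.668, 0.0]
wrist_force: [0.8, -0.4, -0.3]
gripper_width: 0.015
gripper_force: 60.2
```

Call:
{"op": "arm_command", "data": {"targets": [[0,0,-0.2,0,0,0,1],[0,0,0,0,0,0,1],[0,0,0,0,0,0,1],[0,0,0,0,0,0,1]]}}

```text
time_s: 15.7
position: [0.5144, 0.0271, 0.1195]
tool_rot: [-0.0, 0.744, -0.668, 0.001]
wrist_force: [-1.2, 0.5, 6.1]
gripper_width: 0.0153
gripper_force: 61.0
```

Full contact at the same height as the first bar. I'll release, rise and move clear of the view.

Call:
{"op": "arm_command", "data": {"targets": [[0,0,0,0,0,0,0.5],[0,0,0,0,0,0,0.2],[0,0,0,0,0,0,0],[0,0,0,0,0,0,0],[0,0,2,0,0,0,0],[0,0,4,0,0,0,0],[0,0,4,0,0,0,0],[0,0,2,0,0,0,0],[-1,4,0,0,0,0,0],[-1,4,0,0,0,0,0],[-1,4,0,0,0,0,0],[-1,4,0,0,0,0,0],[-1,4,0,0,0,0,0],[-1,4,0,0,0,0,0],[-1,4,0,0,0,0,0],[0,0,0,0,0,0,0],[0,0,0,0,0,0,0]]}}

```text
time_s: 17.4
position: [0.4436, 0.3077, 0.2378]
tool_rot: [0.001, 0.744, -0.668, 0.0]
wrist_force: [0.6, -0.7, -0.1]
gripper_width: 0.0429
gripper_force: 0.0
```

Picture views are used up, so I'll check numerically: compare grey and dark pixels in the top view with each bar's predicted silhouette.

```bash
python3 - <<'E'
from h import *
p=np.load("stand.npy"); T=lambda l:np.array(l)@R.from_euler('z',p[2]).as_matrix().T+[p[0],p[1],0]
st()
for cn in("top","side"):
    s=snap(cn); im=s["pixels"]; hsv=cv2.cvtColor(im,cv2.COLOR_RGB2HSV)
    S=np.zeros(im.shape[:2],np.uint8)
    cv2.fillConvexPoly(S,cv2.convexHull(proj(s,T([[x,y,z] for x in(-.07,.07) for y,z in((.16,.03),(-.16,.03),(.09,.065),(-.09,.065),(0,.1))])).astype(np.int32)),1)
    mask=((hsv[...,1]<70)|(hsv[...,2]<75)).astype(np.uint8)&S
    n,l,stt,cen=cv2.connectedComponentsWithStats(mask)
    for name,x,sg in(("A",.05,-1),("B",-.05,1)):
        c=np.array([x,sg*.0953,.068]); u=np.array([0,sg*np.cos(.42),-np.sin(.42)]); v=np.array([1,0,0]); w=np.cross(u,v)
        H=np.zeros_like(S); pts=[c+a*.075*u+b*.013*v+d*.013*w for a in(-1,1) for b in(-1,1) for d in(-1,1)]
        h=cv2.convexHull(proj(s,T(pts)).astype(np.float32)); cv2.fillConvexPoly(H,h.astype(np.int32),1)
        print(cn,name,"hull fill",(mask&H).sum()/H.sum(),"pred rect",cv2.minAreaRect(h))
    for i in range(1,n):
        if stt[i,4]>150: print("  comp",stt[i,4],cen[i].round(1),cv2.minAreaRect(cv2.findNonZero((l==i).astype(np.uint8))))
E
```

```text
t 17.4 p [0.4436 0.3077 0.2378] c -173.8 z [-0.001 -0.001 -1.   ] q6 -0.87 w 0.0429 F [ 0.6 -0.7 -0.1]
top A hull fill 0.547711404189294 pred rect ((442.16204833984375, 165.60989379882812), (18.721269607543945, 71.92234802246094), 85.17515563964844)
top B hull fill 0.6578947368421053 pred rect ((361.67034912109375, 238.8577423095703), (17.21034812927246, 83.09973907470703), 71.45542907714844)
  comp 703 [443.3 166.7] ((444.1528015136719, 166.3150634765625), (20.578886032104492, 49.819332122802734), 79.3803482055664)
  comp 1004 [361.  239.4] ((360.37066650390625, 238.33151245117188), (24.291133880615234, 68.8196029663086), 79.04593658447266)
side A hull fill 0.6700020420665713 pred rect ((523.8938598632812, 300.8380432128906), (143.79896545410156, 36.66725540161133), 53.9116096496582)
side B hull fill 0.1700064641241112 pred rect ((366.4476318359375, 245.14540100097656), (23.323135375976562, 68.5230712890625), 84.17524719238281)
  comp 258 [376.3 248.1] ((370.2956237792969, 250.9727020263672), (10.387876510620117, 51.62339782714844), 80.90972137451172)
  comp 3285 [524.8 305.3] ((522.4761962890625, 303.49652099609375), (136.21080017089844, 28.634641647338867), 53.32564926147461)
  comp 633 [413.2 272.1] ((413.46929931640625, 272.2538757324219), (20.46573257446289, 41.5516357421875), 82.87498474121094)
  comp 1497 [432.7 306.3] ((432.75146484375, 305.9117431640625), (53.6682243347168, 35.92485427856445), 61.189208984375)
  comp 201 [398.1 313. ] ((398.4433898925781, 313.80615234375), (44.77463912963867, 5.3449177742004395), 61.189208984375)
  comp 331 [468.1 368.1] ((468.4622497558594, 367.867919921875), (9.3405179977417, 39.697200775146484), 74.05460357666016)
```

Both bars' centres match the predictions within about 2 px, and both contact heights agree with a flat seat (riding on a strip would add 9 mm).

```bash
python3 -c "
from rig import arm
print(arm.finish_job())"
```

```text
the job is handed in; nothing more can be done
None
```

I lifted both bars, saw which end dipped, and laid each in its own groove with the heavy end down (one on each slope), then handed the job in at about 17.5 s; the first bar was seen lying flat in a picture, while the second was checked only by pixel positions and contact height.

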